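# Press the toy car's pegs home from the middle outwards

## Robot

A 6-joint arm with a two-finger parallel gripper is mounted at the origin on the work surface. World frame = base frame: x ahead of the robot, y to its left, z up, the work surface at z = 0. Lengths are in m, angles in rad, forces in N, time in s.
With the tool pointing down it reaches from about 0.3 to 0.825 m from the base axis. Payload 5.4 kg.
Tool frame: the origin (TCP) lies between the finger pads; the fingertips stand 17 mm ahead of it and the grasp point (between the pads) lies 2 mm behind it; y points along the fingers, x is the direction in which the jaws open and shut, and the axes are right-handed (so a half turn about y gives the same grasp; the last joint's range is limited). The gripper opens to 92 mm and grips with 3 to 60 N. Pads are 20 mm wide; open, the fingers measure 128 mm over their backs; the gripper's body (75 mm by 189 mm) begins 69 mm behind the grasp point.
Start: joints at [1.038, 0.158, 1.597, -0, 1.386, -0.21], TCP at [0.182, 0.545, 0.232] pointing down, gripper open.
Joint ranges: [-2.91, 2.91], [-0.94, 2.29], [0.18, 2.7], [-1.29, 4.43], [0.17, 2.64], [-3, 3]. Speed limits (rad/s): [2.57, 2.57, 3.14, 3.14, 3.14, 3.14].

## Interface

Orientations are given as a rotation vector (axis times angle).
In Python, from rig import observe, capture, calibration, finish_job gives the robot as it stands.
- The arm moves only by the tool jog_arm, never from a script. Its argument "rows" is a list of rows, each a list of 5 numbers: the shift along the tool's x, y, z in mm, then the turn about the tool's y in rad, then the finger opening in mm, from 0 to 91.9. A call has 1 to 20 rows; each row shifts and turns the pose as measured when the row begins, along the tool's axes as they then stand; what a row does not reach is not made up. A row lasts 1/8 s, in which the tool goes at most 62.5 mm and 10.7 degrees, less where a joint would pass 70% of its speed; a pose out of reach is approached as far as the arm can. A call with a gripper value outside its range is refused whole. The fingers move at their own pace and stop on an object; "squeeze" is the grip in N (left out, the last holds). Time passes only in rows, so rows that do not move let the fingers close. It gives the time, the measured TCP pose, the force and the opening at its end, in the units of the state.
- observe(): the state, without advancing time (a new reading comes with each control period).
- capture(name): name is "scene" or "top"; returns the picture (420x560x3 uint8, red, green, blue); there is no depth.
- calibration(name): a dict with "vertical_fov" (degrees; the focal length in pixels is half the picture's height over the tangent of half this angle, whatever the lens; pixels are square), "cx", "cy" (the principal point, pixels), "extrinsics" (4x4, takes a point from camera to world coordinates). Camera axes: x right, y up, looking along -z (the intrinsics and any distortion apply to the point x, -y, -z); pixel columns grow to the right and rows downward; lengths in m; the calibration is good to about 2 mm. A picture is of the moment at which its call begins. calibration takes no time and is no camera call.
- finish_job(): hands the job in, once; it reports no verdict.
The state is a dict: "time": time; "joints": joint angles; "joint_vel": joint speeds; "joint_efforts": joint torques, N m; "eef_pos": TCP position; "ee_rot": TCP orientation; "contact_force": force on the tool from outside, world axes, zero at the start; "ft_torque": the same for the moment, N m; "finger_gap": finger opening in m.
Only numpy, scipy, OpenCV 4.12 (cv2) and the standard library are available. Lean on these libraries where they do the work, as an engineer would, in place of code of your own. Each camera call takes 0.05 s, during which the arm holds its last target. There are 200 camera calls.

## Task

The two layers of the wooden toy car body are being pegged together. With the fingertips, gently press its three pegs down, one after another, until each head sits on its rubber washer: first the middle peg, then the one at the rounded nose, last the one at the square tail. Do not lift the car or pull at the pegs, do not shove the car along the bench, and leave the bottle, the sanding block and the loose wheel where they are.

Things in the scene. Friction and masses are not known exactly. Their poses are not given: they have to be found in the camera images.
- car: Loose flat wooden toy car body, about 0.5 kg, 240 mm long, 70 wide; its deck (top) is 40 mm above the bench. Origin on the underside below the middle peg; x points to the rounded nose (x = +110 mm), z up. The square tail (x = -130) carries a cross bar on the deck, 12 mm wide, 12 high, 70 long, at x = -130 to -118. Pegs stand in line at x = 0, +75 (nose), -75 (tail), y = 0
- peg_middle_top (a point): centre of the top of the middle peg. All three pegs are alike: a round flat wooden head 24 mm across and 8 mm thick on a 12 mm shank; its top is 65 to 69 mm above the bench at the start and 55 mm when the head sits on the soft black rubber washer (30 mm across, 7 mm thick) glued to the deck below it; the washer yields about 1 mm for each 4 N, up to 5 mm, and springs back
- peg_front_top (a point): centre of the top of the peg at the rounded nose
- peg_rear_top (a point): centre of the top of the peg at the square tail, between the middle peg and the cross bar
- peg_middle (a joint): how far the middle peg is pressed in, m: 0 to 0.004 at the start, 0.014 when its head sits on the rubber washer; negative if pulled out. Each peg slides stiffly, at about 3 to 4 N, and stays where it is left
- peg_front (a joint): the same for the peg at the nose
- peg_rear (a joint): the same for the peg at the tail
- bottle: upright closed clear plastic bottle with a red cap, 64 mm across, 160 mm high, loose; origin at the centre of its underside
- sander: loose cork sanding block, 85 x 45 x 28 mm; origin at the centre of its underside, x along its length
- wheel: loose flat plywood wheel lying on the bench, 60 mm across, 9 mm thick; origin at the centre of its underside
Not all that is in view belongs to the job. There is more than one size of the bottle; the job needs the largest.

How it is judged:
On the way, in this order (a step that is already met when the one before it is completed fails the run):
1. the middle peg is pressed home (value of joint peg_middle above 0.0115 m), for 0.1 s.
2. then the nose peg is pressed home (value of joint peg_front above 0.0115 m), for 0.1 s.
3. then the tail peg is pressed home (value of joint peg_rear above 0.0115 m), for 0.1 s.
At the end, for the whole second after the job is handed in: All three pegs are down with their heads on their washers (less than 2.5 mm gap), the car lies flat and still within 30 mm of where it was, and the bottle, sanding block and wheel are within 30 mm of where they were, the bottle upright (value of joint each of peg_middle, peg_front, peg_rear above 0.0115 m and distance of each of car, bottle, sander, wheel from where it was at the start of the episode below 0.03 m and angle between car's own z axis and vertical below 0.05 rad and linear speed of car below 0.02 m/s and angle between bottle's own z axis and vertical below 0.1 rad); the robot touches nothing.
It fails at once if a peg is pressed more than 8 mm in before its turn (middle, nose, tail) ((value of joint peg_front above 0.008 m and value of joint peg_middle below 0.0115 m) or (value of joint peg_rear above 0.008 m and value of joint any of peg_middle, peg_front below 0.0115 m)).
It fails at once if the car or a peg is pressed hard (over 25 N) (contact force between any of the fingers, the arm and car above 25 N).
It fails at once if a peg is pulled out, or the car is lifted or tipped (value of joint any of peg_middle, peg_front, peg_rear below -0.003 m or height (world z) of car above 0.01 m or angle between car's own z axis and vertical above 0.12 rad).
It fails at once if the car is shoved more than 30 mm (distance of car from where it was at the start of the episode above 0.03 m).
It fails at once if the bottle, sanding block or wheel is moved or the bottle tipped (distance of any of bottle, sander, wheel from where it was at the start of the episode above 0.03 m or angle between bottle's own z axis and vertical above 0.3 rad).
It also fails if it takes over 42 s, if anything falls off the work surface, if the arm or the gripper's body presses on something with over 40 N, if the wrist force passes 120 N, or if a joint passes its speed limit or range.

## Working session

There is one attempt and no reset: what is moved stays moved. The work goes in short steps, Python scripts to look and compute and a tool call to move; the robot and the scene stay as the last step left them, time stands still between calls to the robot, and variables do not carry over. Pictures are saved under pics/ and viewed, about 8 in all and at most 12, crops included, and the job is handed in when it is done.

Besides the shell and the picture viewer there is one more tool, called after "Request:" as name(argument=value, ...) on one line, values as JSON. jog_arm: Moves the arm, as the interface text tells. Its arguments: {"type":"object","properties":{"rows":{"type":"array"},"squeeze":{"type":"number"}},"required":["rows"]}

```bash
mkdir -p pics; ls
python3 - <<'E'
from rig import *
import cv2,numpy as np
s=observe();print({k:np.round(v,4).tolist() for k,v in s.items()})
for n in("scene","top"):
    c=calibration(n);print(n,{k:(np.round(v,4).tolist() if not isinstance(v,str) else v) for k,v in c.items()})
    cv2.imwrite(f"pics/{n}0.png",capture(n)[:,:,::-1])
E
```

```text
pics
{'time': 0.0, 'joints': [1.0379, 0.159, 1.5982, -0.0, 1.3862, -0.2101], 'joint_vel': [-0.0012, -0.0003, 0.0001, 0.0002, 0.0001, -0.0013], 'joint_efforts': [0.0006, -38.5577, -32.2105, 0.0703, 0.038, -0.0001], 'eef_pos': [0.1821, 0.5448, 0.2307], 'ee_rot': [-1.3456, -0.9669, 0.9697], 'contact_force': [-0.5265, 0.0772, 0.6839], 'ft_torque': [0.0293, 0.0066, -0.0194], 'finger_gap': 0.092}
scene {'vertical_fov': 43.3491, 'cx': 280.2636, 'cy': 204.221, 'extrinsics': [[0.1179, -0.7419, 0.66, 1.216], [0.9929, 0.0989, -0.0661, 0.0022], [-0.0163, 0.6631, 0.7483, 0.7948], [0.0, 0.0, 0.0, 1.0]]}
top {'vertical_fov': 42.3404, 'cx': 293.4551, 'cy': 210.6861, 'extrinsics': [[0.0049, 0.9916, -0.1289, 0.4493], [-1.0, 0.0059, 0.0073, 0.0725], [0.008, 0.1288, 0.9916, 1.1633], [0.0, 0.0, 0.0, 1.0]]}
```

View pics/top0.png

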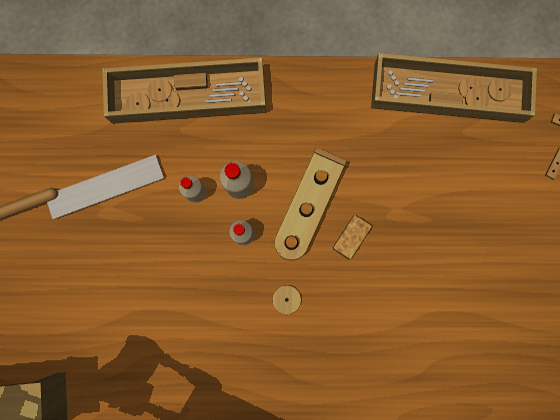

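View pics/scene0.png

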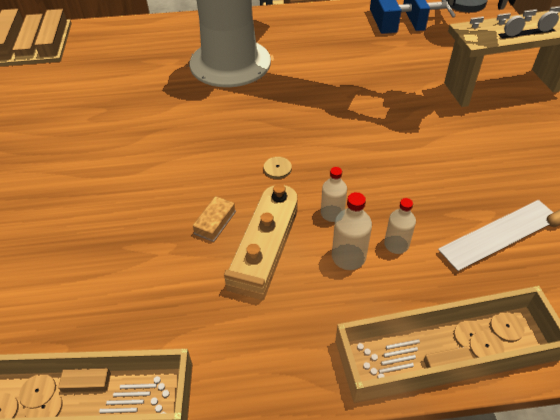

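The top view shows the car with its cross bar (tail) at (325,155) and its rounded nose at (290,250). The heads are near (321,177) rear, (306,209) middle and (291,242) front. The bottles' red caps are at (233,170) largest, (187,184) and (239,230), the sander is at (352,237) and the wheel at (287,299). Other round wooden pieces that could be mistaken for pegs are the loose wheel and the discs in the trays at (160,90) and (480,90). I choose the three heads on the car body with black washers. In the scene view the heads are at (253,252), (266,219) and (279,191).

```bash
cat > h.py <<'E'
from rig import *
import cv2,numpy as np
def cam(n):
    c=calibration(n);E=np.array(c["extrinsics"]);f=210/np.tan(np.radians(c["vertical_fov"])/2);return c,E,f
def ray(n,u,v):
    c,E,f=cam(n);d=E[:3,:3]@np.array([(u-c["cx"])/f,-(v-c["cy"])/f,-1]);return E[:3,3],d
def plane(n,u,v,z):
    o,d=ray(n,u,v);return o+d*(z-o[2])/d[2]
def two(a,b):
    (o1,d1),(o2,d2)=ray("top",*a),ray("scene",*b)
    t=np.linalg.lstsq(np.c_[d1,-d2],o2-o1,rcond=None)[0];p,q=o1+t[0]*d1,o2+t[1]*d2
    return (p+q)/2,np.linalg.norm(p-q)
E
python3 - <<'E'
from h import *
print({n:calibration(n).keys() for n in("top","scene")})
for n,(x0,y0,x1,y1) in {"top":(265,140,385,265),"scene":(215,170,310,300)}.items():
    im=cv2.imread(f"pics/{n}0.png")
    cr=im[y0:y1,x0:x1]
    hsv=cv2.cvtColor(cr,cv2.COLOR_BGR2HSV)
    for p in ([(321,177),(306,209),(291,242),(310,225),(340,200)] if n=="top" else [(253,250),(266,216),(279,189),(260,240),(250,215)]):
        print(n,p,hsv[p[1]-y0,p[0]-x0])
    cv2.imwrite(f"pics/{n}crop.png",cv2.resize(cr,None,fx=4.5,fy=4.5,interpolation=cv2.INTER_CUBIC))
a=cv2.imread("pics/topcrop.png");b=cv2.imread("pics/scenecrop.png")
h=min(a.shape[0],b.shape[0]);j=np.hstack([a[:h],b[:h]]);print(a.shape,b.shape);cv2.imwrite("pics/crops.png",cv2.resize(j,None,fx=.8,fy=.8))
E
```

```text
{'top': dict_keys(['vertical_fov', 'cx', 'cy', 'extrinsics']), 'scene': dict_keys(['vertical_fov', 'cx', 'cy', 'extrinsics'])}
top (321, 177) [ 15 193 152]
top (306, 209) [ 15 190 157]
top (291, 242) [ 15 192 159]
top (310, 225) [ 21 130 179]
top (340, 200) [ 15 190 145]
scene (253, 250) [ 15 183 210]
scene (266, 216) [ 15 189 204]
scene (279, 189) [ 15 192 210]
scene (260, 240) [ 21 132 231]
scene (250, 215) [ 14 188 186]
(562, 540, 3) (585, 428, 3)
```

View pics/crops.png

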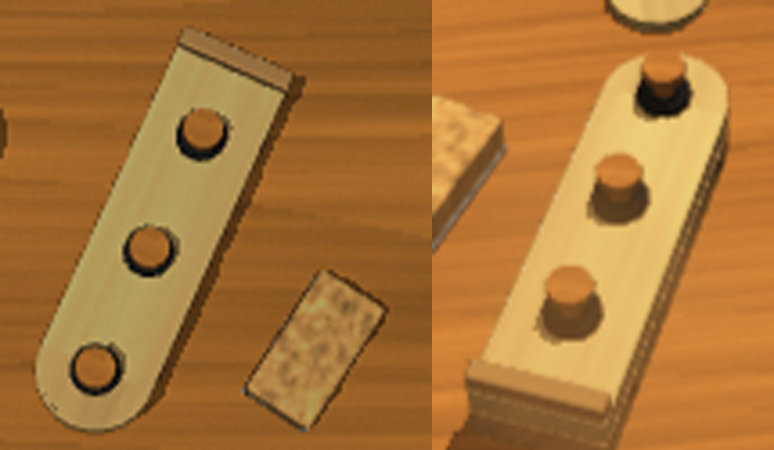

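The crop confirms the car: a plain rounded nose at the lower left, the cross bar at the upper right, and three orange heads over black washers.

```bash
cat >> h.py <<'E'
def heads(n,im,guess,vmin,r=9):
    hsv=cv2.cvtColor(im,cv2.COLOR_BGR2HSV);m=cv2.inRange(hsv,(9,150,vmin),(18,255,255));out=[]
    for g in guess:
        w=np.zeros_like(m);cv2.circle(w,g,r,255,-1)
        k,l,st,ce=cv2.connectedComponentsWithStats(m&w)
        i=1+np.argmax(st[1:,4]);out.append((ce[i],st[i]))
    return out
E
python3 - <<'E'
from h import *
T=heads("top",cv2.imread("pics/top0.png"),[(306,209),(291,242),(321,177)],110)
S=heads("scene",cv2.imread("pics/scene0.png"),[(266,216),(279,189),(253,250)],175)
P=[]
for (a,s),(b,s2) in zip(T,S):
    x=plane("top",*a,.067);y=plane("scene",*b,.067);P.append(x);p,e=two(a,b)
    print(a.round(1),s[2:],b.round(1),s2[2:],"top",x.round(4),"scene",y.round(4),"two",p.round(4),round(e,4))
P=np.array(P);print("spacing",np.linalg.norm(P[1]-P[0]),np.linalg.norm(P[2]-P[0]),"yaw",np.degrees(np.arctan2(*(P[1]-P[2])[[1,0]])))
for n,u,v,z in[("bigcap",233,170,.16),("capR",187,184,.12),("cap3",239,230,.12),("sander",352,237,.028),("wheel",287,299,.009)]:
    print(n,plane("top",u,v,z).round(3))
from scipy.spatial.transform import Rotation as R
print(R.from_rotvec(observe()["ee_rot"]).as_matrix().round(3))
E
```

```text
[306.1 208.1] [11 11 95] [266.3 216.6] [14 10 98] top [0.5973 0.0387 0.067 ] scene [0.6004 0.038  0.067 ] two [0.5977 0.0384 0.0638] 0.0004
[291.  241.5] [11 12 96] [279.  185.7] [ 17  12 132] top [0.5289 0.0691 0.067 ] scene [0.5271 0.0697 0.067 ] two [0.5287 0.0693 0.0688] 0.0004
[321.  175.1] [11 11 96] [252.6 248.4] [ 15  10 117] top [0.666  0.0081 0.067 ] scene [0.6682 0.0076 0.067 ] two [0.6665 0.0078 0.0647] 0.0004
spacing 0.07487707198736807 0.07524832033565765 yaw 156.03181964692146
bigcap [0.656 0.179 0.16 ]
capR [0.636 0.273 0.12 ]
cap3 [0.547 0.17  0.12 ]
sander [ 0.542 -0.059  0.028]
wheel [0.412 0.077 0.009]
[[ 0.317 -0.001 -0.948]
 [ 0.948 -0.001  0.317]
 [-0.002 -1.     0.   ]]
```

Both views agree: the rays cross within 0.4 mm, the spacings are 74.9 and 75.2 mm against 75, and the head tops are at 64–69 mm. I'll press with closed fingers and the jaw axis along the car, so the 189 mm body stays clear of the bottles. I turn and close the fingers first.

Request:
jog_arm(rows=[[0,0,0,0.18,0],[0,0,0,0.18,0],[0,0,0,0.18,0],[0,0,0,0.18,0],[0,0,0,0.18,0],[0,0,0,0.18,0],[0,0,0,0.18,0],[0,0,0,0.18,0],[0,0,0,0.18,0],[0,0,0,0,0]])

```text
time: 1.35
eef_pos: [0.1803, 0.5417, 0.2247]
ee_rot: [-1.558, 0.336, -0.33]
contact_force: [0.6, 0.4, -0.3]
finger_gap: 0.0007
```

```bash
cat >> h.py <<'E'
PEG={"m":(.5977,.0384),"f":(.5287,.0693),"r":(.6665,.0078)}
def st(k,yaw=-24):
    from scipy.spatial.transform import Rotation as R
    s=observe();M=R.from_rotvec(s["ee_rot"]).as_matrix();p=np.array(s["eef_pos"])
    y=np.degrees(np.arctan2(M[1,0],M[0,0]));d=M.T@(np.r_[PEG[k],0.085]-p)*1000
    print("t",s["time"],"pos",p.round(4),"yaw",y.round(1),"turn",np.radians(y-yaw).round(3),"down",M[:,1].round(3),"F",np.round(s["contact_force"],1),"gap",s["finger_gap"],"j",np.round(s["joints"],2))
    print("to tip z=68 above",k,"tool mm",d.round(1))
E
python3 -c "from h import *;st('m')"
```

```text
t 1.35 pos [0.1803 0.5417 0.2247] yaw -24.3 turn -0.005 down [-0.007 -0.011 -1.   ] F [ 0.6  0.4 -0.3] gap 0.0006701831175105214 j [1.04 0.16 1.61 0.   1.39 1.46]
to tip z=68 above m tool mm [ 587.7  142.6 -285.3]
```

Request:
jog_arm(rows=[[42,-1,-20,0,0],[42,-1,-20,0,0],[42,-1,-20,0,0],[42,-1,-20,0,0],[42,-1,-20,0,0],[42,-1,-20,0,0],[42,-1,-20,0,0],[42,-1,-20,0,0],[42,-1,-20,0,0],[42,-1,-20,0,0],[42,-1,-20,0,0],[42,-1,-20,0,0],[42,-1,-20,0,0],[42,-1,-20,0,0],[0,0,0,0,0]])

```text
time: 3.22
eef_pos: [0.6258, 0.04, 0.2379]
ee_rot: [-1.565, 0.291, -0.279]
contact_force: [0.5, -0.1, 0.1]
finger_gap: 0.0007
```

```bash
python3 -c "from h import *;st('m')"
```

```text
t 3.225 pos [0.6258 0.04   0.2379] yaw -20.8 turn 0.056 down [-0.01  -0.011 -1.   ] F [ 0.5 -0.1  0.1] gap 0.0006543049086518307 j [-0.12  0.3   1.42 -0.01  1.43  0.24]
to tip z=68 above m tool mm [-24.9 153.2  -9.3]
```

Request:
jog_arm(rows=[[-12,10,-5,0.03,0],[-13,20,-5,0.03,0],[0,35,0,0,0],[0,35,0,0,0],[0,20,0,0,0],[0,0,0,0,0],[0,0,0,0,0]])

```text
time: 4.1
eef_pos: [0.5933, 0.044, 0.1154]
ee_rot: [-1.559, 0.324, -0.309]
contact_force: [0.9, -0.2, -0.2]
finger_gap: 0.0002
```

Run:
```python
from h import *
st('m')
a=capture("scene")[:,:,::-1];b=capture("top")[:,:,::-1]
f=lambda i,x,y:cv2.resize(i[y:y+130,x:x+130],(400,400),interpolation=cv2.INTER_CUBIC)
cv2.imwrite("pics/c1.png",np.hstack([f(a,200,150),f(b,245,140)]))
```

```text
t 4.1 pos [0.5933 0.044  0.1154] yaw -23.1 turn 0.016 down [-0.012 -0.009 -1.   ] F [ 0.9 -0.2 -0.2] gap 0.00015504035705628038 j [-0.12  0.33  1.63 -0.01  1.19  0.28]
to tip z=68 above m tool mm [ 6.5 30.4 -3. ]
```

View pics/c1.png

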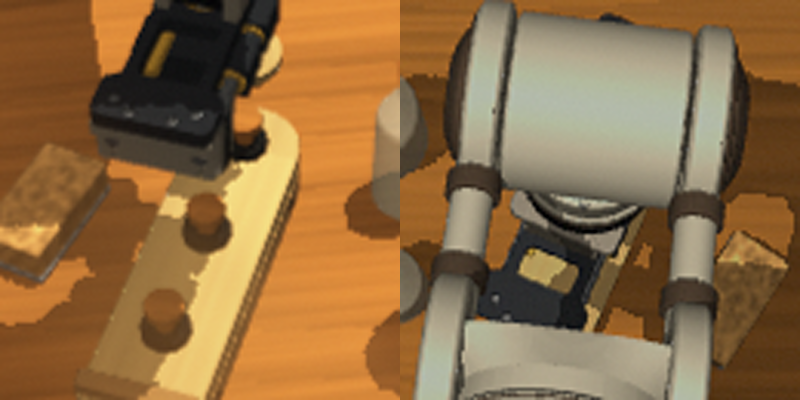

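The crop shows the gripper over the car, but the big black and grey block's position is puzzling. I'll overlay the projected TCP, tip and axes before going lower.

Run:
```python
from h import *
from scipy.spatial.transform import Rotation as R
s=observe();M=R.from_rotvec(s["ee_rot"]).as_matrix();p=np.array(s["eef_pos"])
c,E,f=cam("scene")
def pr(P):
    q=E[:3,:3].T@(np.array(P)-E[:3,3]);return np.array([c["cx"]+f*q[0]/-q[2],c["cy"]-f*q[1]/-q[2]])
im=capture("scene")[:,:,::-1].copy();x0,y0,k=150,70,4
cr=cv2.resize(im[y0:y0+150,x0:x0+190],None,fx=k,fy=k,interpolation=cv2.INTER_CUBIC)
g=lambda a:tuple(int(v) for v in (pr(p+M@(np.array(a)/1000.))-[x0,y0])*k)
for a,col in[((-18,17,0),(0,255,0)),((18,17,0),(0,255,0)),((0,17,10),(255,255,0)),((0,17,-10),(255,255,0)),((0,17,0),(0,0,255)),((0,-71,0),(255,0,255)),((94,-71,0),(255,0,255)),((-94,-71,0),(255,0,255)),((0,-71,37),(255,255,255)),((0,-71,-37),(255,255,255))]:
    cv2.circle(cr,g(a),4,col,-1);print(a,pr(p+M@(np.array(a)/1000.)).round())
cv2.imwrite("pics/c2.png",cr)
```

```text
(-18, 17, 0) [271. 194.]
(18, 17, 0) [265. 209.]
(0, 17, 10) [274. 203.]
(0, 17, -10) [263. 201.]
(0, 17, 0) [268. 202.]
(0, -71, 0) [267. 166.]
(94, -71, 0) [249. 208.]
(-94, -71, 0) [283. 130.]
(0, -71, 37) [289. 171.]
(0, -71, -37) [246. 162.]
```

View pics/c2.png

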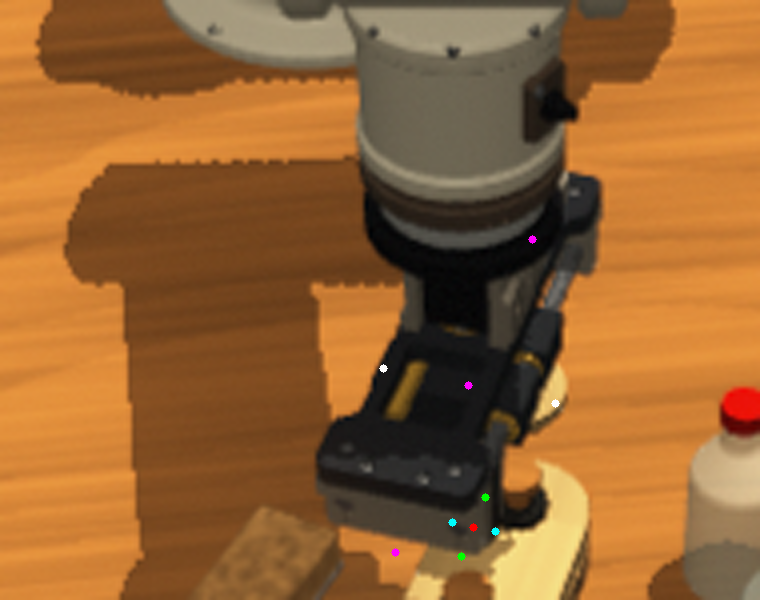

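The overlay fits: the 189 mm body lies along the car, hides the fingers, and clears the bottle and the sander. Next I centre and come close above the middle peg.

Request:
jog_arm(rows=[[4,8,-2,0.01,0],[3,8,-2,0.01,0],[0,0,0,0,0],[0,0,0,0,0]])

```text
time: 4.75
eef_pos: [0.5996, 0.0361, 0.0997]
ee_rot: [-1.556, 0.339, -0.329]
contact_force: [0.1, -0.1, -0.6]
finger_gap: 0.0003
```

```bash
python3 -c "from h import *;st('m')"
```

```text
t 4.75 pos [0.5996 0.0361 0.0997] yaw -24.4 turn -0.006 down [-0.009 -0.01  -1.   ] F [ 0.1 -0.1 -0.6] gap 0.0003422560886840049 j [-0.14  0.36  1.63 -0.01  1.16  0.29]
to tip z=68 above m tool mm [-2.6 14.7  1.5]
```

Request:
jog_arm(rows=[[-2,5,1,0,0],[0,5,0,0,0],[0,2,0,0,0],[0,0,0,0,0]])

```text
time: 5.25
eef_pos: [0.5978, 0.0381, 0.0868]
ee_rot: [-1.556, 0.339, -0.328]
contact_force: [0.8, 0.3, -0.1]
finger_gap: 0.0004
```

```bash
python3 -c "from h import *;st('m')"
```

```text
t 5.25 pos [0.5978 0.0381 0.0868] yaw -24.3 turn -0.006 down [-0.009 -0.009 -1.   ] F [ 0.8  0.3 -0.1] gap 0.0004092726131874977 j [-0.13  0.37  1.64 -0.01  1.14  0.3 ]
to tip z=68 above m tool mm [-0.2  1.8  0.3]
```

Centred within 0.3 mm, with the tip at z≈70 mm. I now press in small steps.

Request:
jog_arm(rows=[[0,2,0,0,0],[0,2,0,0,0],[0,2,0,0,0],[0,2,0,0,0]])

```text
time: 5.75
eef_pos: [0.5981, 0.038, 0.0795]
ee_rot: [-1.556, 0.339, -0.329]
contact_force: [-1.8, 1.1, 4.3]
finger_gap: 0.0003
```

Request:
jog_arm(rows=[[0,2,0,0,0],[0,2,0,0,0]])

```text
time: 6.0
eef_pos: [0.598, 0.038, 0.0755]
ee_rot: [-1.556, 0.339, -0.329]
contact_force: [-1.4, 1.0, 3.5]
finger_gap: 0.0004
```

Request:
jog_arm(rows=[[0,1.5,0,0,0],[0,1,0,0,0]])

```text
time: 6.25
eef_pos: [0.598, 0.038, 0.0728]
ee_rot: [-1.556, 0.339, -0.329]
contact_force: [-1.6, 0.7, 3.3]
finger_gap: 0.0003
```

Request:
jog_arm(rows=[[0,1,0,0,0]])

```text
time: 6.38
eef_pos: [0.5981, 0.038, 0.0717]
ee_rot: [-1.556, 0.339, -0.329]
contact_force: [-1.7, 0.2, 3.1]
finger_gap: 0.0004
```

Request:
jog_arm(rows=[[0,1,0,0,0]])

```text
time: 6.5
eef_pos: [0.5981, 0.038, 0.0709]
ee_rot: [-1.556, 0.338, -0.329]
contact_force: [-1.7, 0.2, 5.9]
finger_gap: 0.0003
```

Request:
jog_arm(rows=[[0,0.7,0,0,0]])

```text
time: 6.62
eef_pos: [0.5981, 0.038, 0.0706]
ee_rot: [-1.556, 0.339, -0.329]
contact_force: [-3.3, -0.0, 7.0]
finger_gap: 0.0007
```

The force is rising with depth, so the washer is reached. A short extra press and hold, then straight up.

Request:
jog_arm(rows=[[0,1,0,0,0],[0,0.5,0,0,0]])

```text
time: 6.88
eef_pos: [0.5981, 0.038, 0.0704]
ee_rot: [-1.556, 0.339, -0.328]
contact_force: [-3.8, -0.1, 7.3]
finger_gap: 0.0004
```

Request:
jog_arm(rows=[[0,-4,0,0,0],[0,-10,0,0,0],[0,-15,0,0,0],[0,0,0,0,0]])

```text
time: 7.38
eef_pos: [0.599, 0.0381, 0.1011]
ee_rot: [-1.556, 0.337, -0.33]
contact_force: [-0.1, 0.5, -0.4]
finger_gap: 0.0004
```

```bash
python3 -c "from h import *;st('f')"
```

```text
t 7.375 pos [0.599  0.0381 0.1011] yaw -24.3 turn -0.006 down [-0.007 -0.01  -1.   ] F [-0.1  0.5 -0.4] gap 0.00044742041420171033 j [-0.13  0.36  1.63 -0.01  1.16  0.3 ]
to tip z=68 above f tool mm [-76.9  16.3  -0.3]
```

Request:
jog_arm(rows=[[-25,1,0,0,0],[-26,1,0,0,0],[-26,1,0,0,0],[0,0,0,0,0],[0,0,0,0,0]])

```text
time: 8.0
eef_pos: [0.5281, 0.0699, 0.0984]
ee_rot: [-1.556, 0.336, -0.332]
contact_force: [-0.5, 0.3, -0.6]
finger_gap: 0.0003
```

Run:
```python
from h import *
st('f')
a=capture("scene")[:,:,::-1];cv2.imwrite("pics/s3.png",a)
f=lambda i:cv2.resize(i[170:300,215:315],(400,520),interpolation=cv2.INTER_CUBIC)
cv2.imwrite("pics/c3.png",np.hstack([f(a),f(cv2.imread("pics/scene0.png"))]))
```

```text
t 8.0 pos [0.5281 0.0699 0.0984] yaw -24.4 turn -0.007 down [-0.005 -0.01  -1.   ] F [-0.5  0.3 -0.6] gap 0.00026737994279275065 j [-0.09  0.2   1.83 -0.01  1.12  0.34]
to tip z=68 above f tool mm [ 0.8 13.4 -0.2]
```

View pics/c3.png

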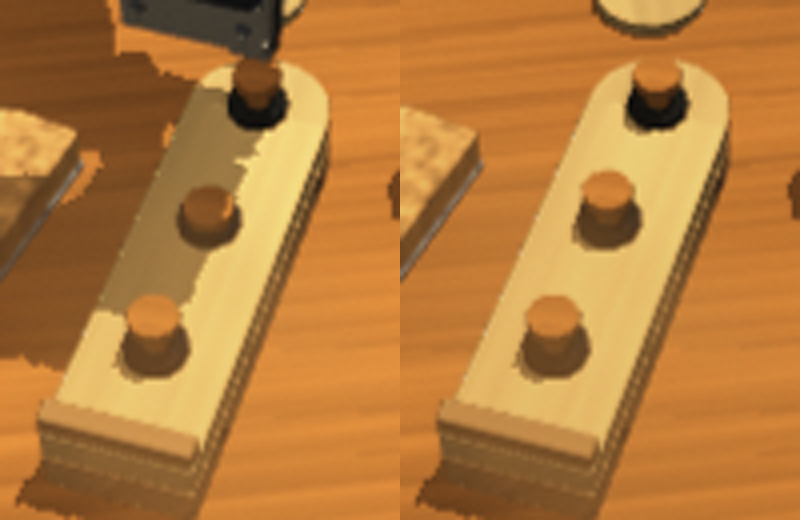

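The middle head (208,210 in the left crop) now sits on its washer, and the car has not moved. I press the nose peg next.

Request:
jog_arm(rows=[[1,5,0,0,0],[0,5,0,0,0],[0,0,0,0,0]])

```text
time: 8.43
eef_pos: [0.5304, 0.0684, 0.0875]
ee_rot: [-1.556, 0.337, -0.333]
contact_force: [-0.1, 0.2, -0.1]
finger_gap: 0.0009
```

Request:
jog_arm(rows=[[0,2,0,0,0],[0,2,0,0,0],[0,2,0,0,0],[0,2,0,0,0]])

```text
time: 8.93
eef_pos: [0.5306, 0.0684, 0.0797]
ee_rot: [-1.556, 0.337, -0.333]
contact_force: [-1.9, -0.8, 3.3]
finger_gap: 0.0006
```

Request:
jog_arm(rows=[[0,2,0,0,0],[0,2,0,0,0]])

```text
time: 9.18
eef_pos: [0.5306, 0.0683, 0.0757]
ee_rot: [-1.556, 0.337, -0.333]
contact_force: [-1.7, -0.3, 3.5]
finger_gap: 0.0001
```

Request:
jog_arm(rows=[[0,1.5,0,0,0],[0,1.5,0,0,0]])

```text
time: 9.43
eef_pos: [0.5306, 0.0683, 0.0725]
ee_rot: [-1.556, 0.337, -0.333]
contact_force: [-1.3, -0.1, 4.2]
finger_gap: 0.0003
```

Request:
jog_arm(rows=[[0,1,0,0,0],[0,1,0,0,0]])

```text
time: 9.68
eef_pos: [0.5306, 0.0683, 0.0706]
ee_rot: [-1.556, 0.337, -0.333]
contact_force: [-3.0, -0.6, 6.8]
finger_gap: 0.0003
```

Request:
jog_arm(rows=[[0,1,0,0,0],[0,0.7,0,0,0]])

```text
time: 9.93
eef_pos: [0.5307, 0.0683, 0.0701]
ee_rot: [-1.556, 0.337, -0.333]
contact_force: [-4.3, -0.1, 9.3]
finger_gap: 0.0006
```

The same signature as before (force rising at TCP z≈70–71 mm), so the nose peg is home. I lift and go 150 mm to the tail.

Request:
jog_arm(rows=[[0,-4,0,0,0],[0,-10,0,0,0],[0,-15,0,0,0],[25,-2,0,0,0],[30,0,0,0,0],[30,0,0,0,0],[30,0,0,0,0],[30,0,0,0,0],[0,0,0,0,0],[0,0,0,0,0]])

```text
time: 11.18
eef_pos: [0.6681, 0.0074, 0.1086]
ee_rot: [-1.555, 0.331, -0.337]
contact_force: [-0.3, -0.2, 0.9]
finger_gap: 0.0005
```

```bash
python3 -c "from h import *;st('r')"
```

```text
t 11.175 pos [0.6681 0.0074 0.1086] yaw -24.4 turn -0.007 down [ 0.002 -0.011 -1.   ] F [-0.3 -0.2  0.9] gap 0.0004613128355075221 j [-0.16  0.5   1.42 -0.01  1.22  0.27]
to tip z=68 above r tool mm [-1.7 23.6 -0.1]
```

Request:
jog_arm(rows=[[-2,8,0,0,0],[0,7,0,0,0],[0,5,0,0,0],[0,0,0,0,0]])

```text
time: 11.68
eef_pos: [0.6634, 0.0098, 0.0868]
ee_rot: [-1.556, 0.332, -0.334]
contact_force: [0.0, -0.4, 0.7]
finger_gap: 0.0005
```

Request:
jog_arm(rows=[[0,2,0,0,0],[0,2,0,0,0],[0,2,0,0,0],[0,2,0,0,0]])

```text
time: 12.18
eef_pos: [0.6636, 0.0098, 0.0798]
ee_rot: [-1.556, 0.332, -0.334]
contact_force: [-2.7, 0.1, 2.5]
finger_gap: 0.0006
```

Request:
jog_arm(rows=[[0,2,0,0,0],[0,2,0,0,0]])

```text
time: 12.42
eef_pos: [0.6637, 0.0098, 0.0758]
ee_rot: [-1.555, 0.332, -0.334]
contact_force: [-2.0, 0.9, 3.9]
finger_gap: 0.0002
```

Off by about 3 mm along the car, which is still well on the 24 mm head.

Request:
jog_arm(rows=[[0,1.5,0,0,0],[0,1.5,0,0,0]])

```text
time: 12.68
eef_pos: [0.6637, 0.0098, 0.0725]
ee_rot: [-1.555, 0.332, -0.334]
contact_force: [-2.6, 0.5, 3.4]
finger_gap: 0.0001
```

Request:
jog_arm(rows=[[0,1,0,0,0],[0,1,0,0,0]])

```text
time: 12.92
eef_pos: [0.6637, 0.0098, 0.0707]
ee_rot: [-1.555, 0.332, -0.334]
contact_force: [-3.4, 0.2, 5.7]
finger_gap: 0.0001
```

Request:
jog_arm(rows=[[0,1,0,0,0],[0,0.7,0,0,0]])

```text
time: 13.18
eef_pos: [0.6637, 0.0098, 0.0704]
ee_rot: [-1.556, 0.332, -0.333]
contact_force: [-4.1, 0.3, 7.2]
finger_gap: 0.0005
```

Request:
jog_arm(rows=[[0,-4,0,0,0],[0,-15,0,0,0],[0,-35,0,0,0],[0,-40,0,0,0],[0,-40,0,0,0],[0,-40,0,0,0],[-40,0,0,0,0],[-40,0,0,0,0],[-40,0,0,0,0],[-40,0,0,0,0],[-40,0,0,0,0],[-40,0,0,0,0],[0,0,0,0,0],[0,0,0,0,0]])

```text
time: 14.92
eef_pos: [0.4433, 0.1117, 0.2563]
ee_rot: [-1.553, 0.317, -0.351]
contact_force: [-0.1, 0.6, 1.0]
finger_gap: 0.0007
```

Run:
```python
from h import *
st('r')
a=capture("scene")[:,:,::-1];cv2.imwrite("pics/s4.png",a)
f=lambda i:cv2.resize(i[150:300,190:310],(400,500),interpolation=cv2.INTER_CUBIC)
cv2.imwrite("pics/c4.png",np.hstack([f(a),f(cv2.imread("pics/scene0.png"))]))
```

```text
t 14.925 pos [0.4433 0.1117 0.2563] yaw -24.4 turn -0.007 down [ 0.019 -0.012 -1.   ] F [-0.1  0.6  1. ] gap 0.0007228829126261979 j [-0.01 -0.19  1.89 -0.01  1.42  0.42]
to tip z=68 above r tool mm [242.2 176.8  -1.9]
```

View pics/c4.png

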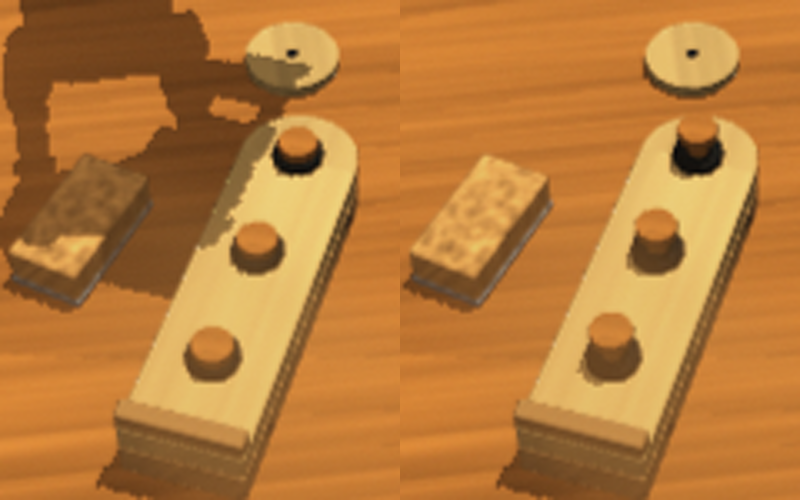

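View pics/s4.png

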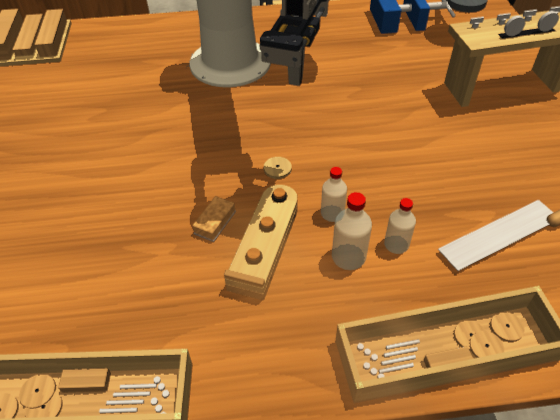

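All three heads sit on their washers (around scene pixels (253,255), (267,223) and (279,194)), and the car, bottle, sander and wheel are where they were. One numeric check of the head heights comes before I hand in.

Run:
```python
from h import *
c,E,f=cam("scene")
S=heads("scene",cv2.imread("pics/s4.png"),[(266,221),(279,193),(253,253)],150,r=8)
for k,(b,s) in zip("mfr",S):
    o,d=ray("scene",*b);t=np.dot(np.r_[PEG[k]]-o[:2],d[:2])/np.dot(d[:2],d[:2]);p=o+t*d
    print(k,b.round(1),s[2:],p.round(4))
a,b=(cv2.imread(f"pics/scene{0}.png"),cv2.imread("pics/s4.png"))
g=cv2.matchTemplate(b[225:320,215:305],a[258:295,223:275],cv2.TM_CCOEFF_NORMED);_,v,_,l=cv2.minMaxLoc(g);print("tail shift px",l[0]-8,l[1]-33,v)
```

```text
m [266.6 220.7] [13 10 99] [0.5977 0.0383 0.0522]
f [278.8 191.7] [13  9 85] [0.5287 0.0688 0.052 ]
r [253.1 252.8] [ 14  11 118] [0.6665 0.0076 0.0518]
tail shift px 0 0 0.9916020631790161
```

```bash
python3 -c "from rig import *;print(finish_job())"
```

```text
the job is handed in; nothing more can be done
None
```

I pressed the three pegs down with closed fingertips in the order middle, nose, tail, then lifted clear and handed in at about 15 s of the 42 s allowed. No verdict was reported.

- **Force:** each peg slid at about 3–4 N. At TCP z of about 70–71 mm the force rose as the head met its washer, and I stopped there. The highest upward reading was 9.3 N, with up to about 4 N sideways.
- **Peg heights:** in the last picture all three heads sit on their washers and measure 51.8–52.2 mm high. That is about 3 mm under the nominal 55 mm. I took this as measurement bias, since the three agree and the washer was felt under each one.
- **Position on the tail peg:** the fingertips came down about 3 mm off centre along the car, still well on the 24 mm head.
- **Everything else:** the car's tail shows no shift (0 px). The bottle, sanding block and wheel look unmoved in the picture, and I did not measure them.

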